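# Reset the flue thermometer's tell-tale hand on the mantel

## Robot

A 6-joint arm with a two-finger parallel gripper is mounted at the origin on the work surface. World frame = base frame: x ahead of the robot, y to its left, z up, the work surface at z = 0. Lengths are in m, angles in degrees, forces in N, time in s.
With the tool pointing down it reaches from about 0.35 to 0.875 m from the base axis. Payload 4.2 kg.
Tool frame: the origin (TCP) lies on the centre line of the jaws, within the pads' length; the fingertips stand 25 mm ahead of it and the grasp point (between the pads) lies 6 mm ahead of it; z points along the fingers, y is the line along which they close (so a half turn about z gives the same grasp; the last joint's range is limited). The gripper opens to 87 mm and grips with 3 to 60 N. Pads are 19 mm wide; open, the fingers measure 117 mm over their backs; the gripper's body (75 mm by 190 mm) begins 51 mm behind the grasp point.
Start: joints at [-51.933, 22.042, 0.453, 0, -68.411, -14.817], TCP at [0.247, -0.574, 0.248] pointing down, gripper open.
Joint ranges: [-179.83, 179.83], [-69.29, 118.12], [-61.27, 80.66], [-181.25, 117.63], [-171.15, -9.14], [-177.46, 177.46]. Speed limits (degrees/s): [159.86, 159.86, 180, 180, 180, 180].

## Interface

Orientations are given as a 3x3 rotation matrix whose columns are the frame's x, y, z axes.
In Python, from station import r gives the robot as it stands.
- The arm moves only by the tool move_arm, never from a script. Its argument "series" is a list of rows, each an object with "grip": the opening, from 0 (shut) to 1 (fully open); "xyz": the shift along the tool's x, y, z in mm, a list of three; "angular": the turn, a rotation vector about the tool's x, y, z in rad, a list of three. A call has 1 to 10 rows; each row is the pose to reach, as a shift and turn from the pose commanded when the call began, along the tool's axes at that moment; what a row does not reach only later rows make up. A row lasts 1/10 s, in which the tool goes at most 50 mm and 8.59 degrees, less where a joint would pass 70% of its speed; a pose out of reach is approached as far as the arm can. A call with a gripper value outside its range is refused whole. The fingers move at their own pace and stop on an object; the grip force is fixed at half the most. Time passes only in rows, so rows that repeat a pose let the fingers close. It gives the time, the measured TCP pose, the force, the opening and the grip force at its end, in the units of the state.
- r.sense(): the state, without advancing time (a new reading comes with each control period).
- r.capture(name): name is "scene" or "top"; returns a dict with "img" (420x560x3 uint8, red, green, blue), "camera_matrix" (3x3 intrinsics, pixels), "rvec" (rotation vector, rad) and "tvec" (3), from world to camera coordinates, as OpenCV has them. Camera axes: x right, y down, z forward; pixel columns grow to the right and rows downward; lengths in m; the calibration is good to about 2 mm. A picture is of the moment at which its call begins. There is no depth.
- r.finish_job(): hands the job in; it is judged then, once.
The state is a dict: "time_s": time; "joints": joint angles; "joint_velocities": joint speeds; "effort": joint torques, N m; "tcp_pos": TCP position; "ee_rot": TCP orientation; "wrist_force": force on the tool from outside, world axes, zero at the start; "moment": the same for the moment, N m; "gripper_width": opening from 0.0 (shut) to 1.0 (fully open); "gripper_force": force on a finger pad.
Only numpy, scipy, OpenCV 4.12 (cv2) and the standard library are available. Lean on these libraries where they do the work, as an engineer would, in place of code of your own. Each camera call takes 0.05 s, during which the arm holds its last target. There are 200 camera calls.

## Task

The phone stand has been left with its arm leaning over the flue thermometer, whose tell-tale hand still marks the last fire. Fold the arm of the stand right back out of the way and turn the thermometer's reset lever anticlockwise until its hand is fully home against the zero stop, without forcing it. Leave everything else on the mantel standing where it is.

Things in the scene. Friction and masses are not known exactly. Their poses are not given: they have to be found in the camera images.
- gauge: grey steel case of the flue thermometer, fixed to the mantel: 140 x 140 footprint, its top panel sloping down by 15 degrees along the case's +x (55 high at the -x edge, 17 high at the +x edge). Origin: centre of the underside; x points down the slope, z up
- dial: round dial on the case's panel, 114 across. Origin: on the reset lever's turning axis, on the upper face of the flat window, 48 above the mantel. z is the window's outward normal, x points down the slope. The bezel stands 2 above the window. Angles on it run from x towards y (anticlockwise from above): the zero mark and stop lie at -45 deg, the scale runs 270 deg clockwise
- telltale (a joint): angle of the tell-tale hand and the reset lever above it, which turn as one about the dial's z: 0 at the zero stop, grows clockwise (from above) to 4.71; the lever's long side points at (-45 deg - this angle) on the dial. Held by friction alone (0.05 N m), it stays where left. The dark hand under the window lies below the lever's long side; the thin black temperature hand is fixed at zero
- lever_tip (a point): end of the reset lever's long side, at mid-height. The lever is a straight steel bar over the window, 8 wide, from 16 behind the axis to 42 in front of it, underside 5 and top 19 above the window, with a round boss 18 across and 17 high at the axis
- phone_stand: base of the folding aluminium phone stand, fixed to the mantel on the gauge's +y side: plate 80 (x) x 88 (y, from 22 on the gauge's side of the hinge to 66 behind it), 7 high, two hinge cheeks 32 high. Origin: on the mantel straight below the hinge axis, which lies 30 up and runs along the body's x; -y points towards the gauge, z up
- stand_arm (a joint): angle of the stand's arm: 0 when folded right back on its stop (leaning 20 deg past upright, away from the gauge); grows as it leans over the gauge (0.35 is upright; starts at 1.05 to 1.26). Friction hinge (0.12 N m), stays where left; arm 0.08 kg. Two bars 32 across in all, up to 70 from the hinge axis, then a flat head plate 72 wide (along the hinge), 5 thick, from 66 to 118
- head_edge (a point): middle of the free edge of the arm's head plate, 118 from the hinge axis. On the gauge's side of the arm a phone lip, 60 wide, stands out 17 at 64 to 75 from the hinge
- snow_globe: snow globe, loose, 0.45 kg: round wooden foot 80 across and 30 high, glass ball 82 across, 108 high in all. Origin: centre of the underside, z up
- candlestick: steel candlestick with a candle, loose, 0.55 kg: foot 76 across, stem about 20 to 36 across, candle 22 across, 179 high in all. Origin: centre of the underside, z up
- cactus_pot: terracotta pot with a cactus, loose, 0.4 kg: rim 74 across at 66 high, 120 high in all. Origin: centre of the underside, z up
- dinosaur: plastic long-necked dinosaur, loose, 0.09 kg: 166 long (head 77 in front of the origin along its x, tail tip 89 behind), 47 wide, 102 high at the head. Origin: on the mantel under the middle of its belly, z up
- matchbox: large cardboard box of matches lying flat, loose: 112 (x) x 66 (y) x 23 high. Origin: centre of the underside
- photo_frame: standing photo frame with an easel leg behind, loose: 134 wide (y), 180 high, footprint about 80 deep (from 65 behind the origin to 15 in front along x). Origin: on the mantel under the frame's foot, z up
- remote: black remote control lying flat, loose: 150 (x) x 45 (y) x 18 high. Origin: centre of the underside

How it is judged:
By the outcome, as a careful person would: the job done as asked, in the order asked, and still so for the second after the job is handed in, with the robot touching nothing.
It also fails if it takes over 64 s, if anything falls off the work surface, if the arm or the gripper's body presses on something with over 40 N, if the wrist force passes 120 N, or if a joint passes its speed limit or range.

## Working session

There is one attempt and no reset: what is moved stays moved. The work goes in short steps, Python scripts to look and compute and a tool call to move; the robot and the scene stay as the last step left them, time stands still between calls to the robot, and variables do not carry over. Pictures are saved under pics/ and viewed, at most 10 in all, crops included, and the job is handed in when it is done.

Besides the shell and the picture viewer there is one more tool, called after "Request:" in YAML: its name, and indented under it one key for each argument. move_arm: Moves the arm, as the interface text tells. Its arguments: {"type":"object","properties":{"series":{"type":"array"}},"required":["series"]}

```bash
mkdir -p pics
cat > h.py <<'E'
import numpy as np, cv2
from station import r
def cap(n,f=None):
    c=r.capture(n)
    if f: cv2.imwrite('pics/'+f,c['img'][:,:,::-1])
    return c
def ray(c,u,v):
    R=cv2.Rodrigues(np.array(c['rvec'],float))[0];t=np.array(c['tvec'],float).ravel()
    d=R.T@np.linalg.inv(c['camera_matrix'])@[u,v,1.]
    return -R.T@t,d/np.linalg.norm(d)
def onz(c,u,v,z):
    o,d=ray(c,u,v);return o+d*(z-o[2])/d[2]
def tri(c1,p1,c2,p2):
    o1,d1=ray(c1,*p1);o2,d2=ray(c2,*p2)
    s=np.linalg.lstsq(np.c_[d1,-d2],o2-o1,rcond=None)[0]
    a=o1+d1*s[0];b=o2+d2*s[1];return (a+b)/2,np.linalg.norm(a-b)
def proj(c,P):
    return cv2.projectPoints(np.atleast_2d(np.array(P,float)),np.array(c['rvec'],float),np.array(c['tvec'],float),np.array(c['camera_matrix']),None)[0].reshape(-1,2)
E
python3 - <<'E'
from h import *
for n in('scene','top'):
    c=cap(n,n+'0.png');o,_=ray(c,280,210);print(n,o,c['camera_matrix'][0],onz(c,280,210,0))
print(r.sense())
E
```

```text
scene [1.1135545  0.78249346 0.69770026] [417.06147141   0.         275.64821912] [ 0.44935828 -0.12704428  0.        ]
top [0.34740398 0.02673422 1.37413014] [387.73881062   0.         281.12951539] [0.60805823 0.01394421 0.        ]
{'time_s': 0.1, 'joints': array([-5.19305038e+01,  2.20863047e+01,  3.88773756e-01, -2.48578745e-02,
       -6.84129203e+01, -1.48158721e+01]), 'joint_velocities': array([-0.04431468, -0.05363254,  0.22214374,  0.04410352,  0.06826572,
        0.00097016]), 'effort': array([-1.93551808e-03, -3.91688883e+01,  1.87933213e+01,  4.23204884e+00,
        1.34286174e-02, -9.58354804e-05]), 'tcp_pos': array([ 0.24656749, -0.57377611,  0.24657864]), 'ee_rot': array([[-9.18829355e-01, -3.94654098e-01, -8.71056037e-04],
       [-3.94655046e-01,  9.18827663e-01,  1.76636714e-03],
       [ 1.03246353e-04,  1.96675664e-03, -9.99998061e-01]]), 'wrist_force': array([-0.24150832,  1.38519523, -0.82399498]), 'moment': array([-0.01495686, -0.03691329, -0.02419197]), 'gripper_force': 0.0, 'gripper_width': 0.9968615396629357}
```

View pics/scene0.png

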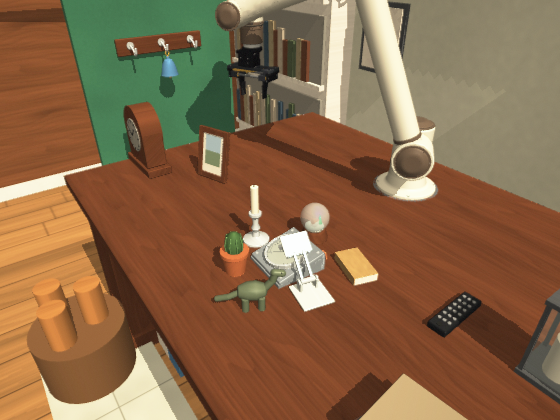

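View pics/top0.png

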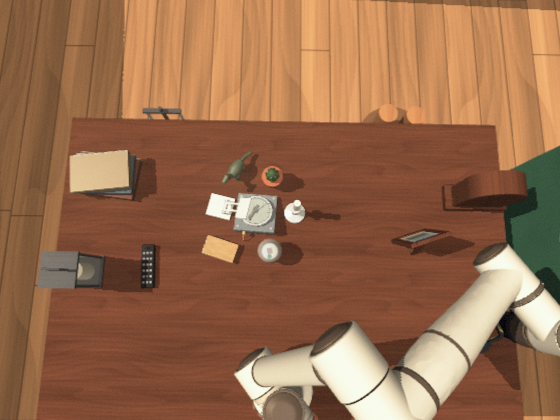

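The scene view shows the stand's white head over the gauge at about (297,243). In the top view the gauge is near (257,212) and the stand base near (221,207). The globe (270,251), candlestick (295,211), cactus (272,176) and dinosaur (237,168) surround it. I'll enlarge both.

Run:
```python
import cv2
a=cv2.imread('pics/top0.png')[145:265,195:320];cv2.imwrite('pics/t1.png',cv2.resize(a,None,fx=5,fy=5,interpolation=cv2.INTER_CUBIC)[:600])
a=cv2.imread('pics/scene0.png')[170:315,205:385];cv2.imwrite('pics/s1.png',cv2.resize(a,None,fx=4,fy=4,interpolation=cv2.INTER_CUBIC))
```

```text
(no output)
```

View pics/t1.png

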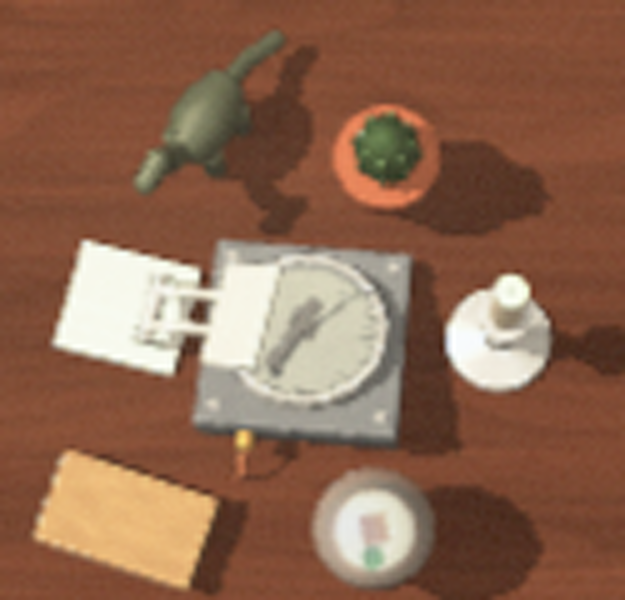

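View pics/s1.png

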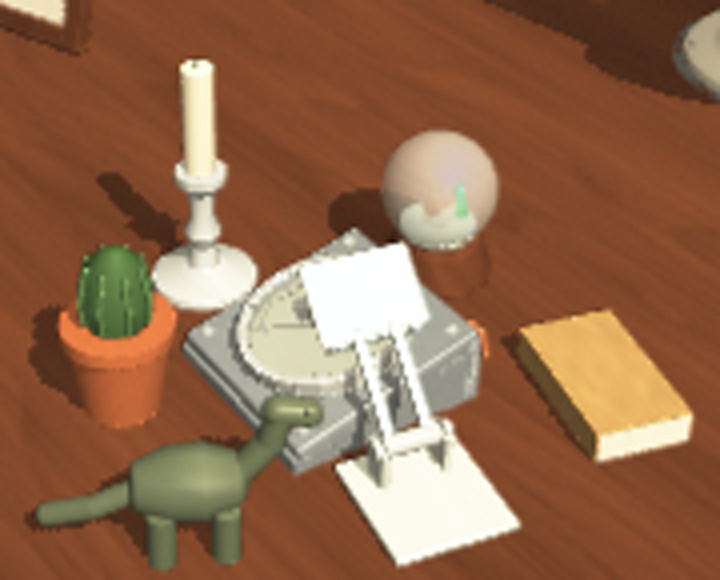

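The enlarged views are clear: the head plate's free edge runs (280,268)-(258,370) in t1 and (300,268)-(402,243) in s1. The lever points down-left in t1, from (317,298) to (273,373), and the thin zero hand points up-right. Now I'll turn these into positions.

Run:
```python
from h import *
np.set_printoptions(precision=4,suppress=True)
T=cap('top');S=cap('scene')
t=lambda u,v:(u/5+195-.4,v/5+145-.4)
s=lambda u,v:(u/4+205-.4,v/4+170-.4)
print('edge +x',tri(T,t(280,268),S,s(300,268)))
print('edge -x',tri(T,t(258,370),S,s(402,243)))
B=np.array([onz(T,*t(*p),.007) for p in((82,240),(200,267),(173,375),(53,345))]);print('base',B)
print('base scene',[onz(S,*s(*p),.007) for p in((338,465),(520,523),(400,565))])
g=[(220,243,.017),(410,257,.017),(395,432,.055),(196,424,.055)]
G=np.array([onz(T,*t(u,v),z) for u,v,z in g]);print('gauge',G,G.mean(0))
gs=[(185,343,.017),(297,467,.017),(480,340,.055),(354,230,.055)]
print('gauge scene',[onz(S,*s(u,v),z) for u,v,z in gs])
print('dial c',onz(T,*t(312,328),.049))
print('lever tip',onz(T,*t(273,373),.067),'tail',onz(T,*t(317,298),.06))
print('candle base',onz(T,*t(498,340),.01),'candle top',tri(T,t(513,292),S,s(197,66)))
print('cactus top',tri(T,t(387,145),S,s(115,255)),'globe',tri(T,t(375,527),S,s(441,188)))
print('dino head',tri(T,t(150,178),S,s(300,410)))
```

```text
edge +x (array([0.6261, 0.1135, 0.1088]), np.float64(0.00024287207541633143))
edge -x (array([0.5571, 0.1265, 0.1065]), np.float64(0.00019964317872342243))
base [[0.6669 0.2639 0.007 ]
 [0.6483 0.1782 0.007 ]
 [0.5692 0.1947 0.007 ]
 [0.5896 0.281  0.007 ]]
base scene [array([0.6449, 0.178 , 0.007 ]), array([0.5892, 0.2799, 0.007 ]), array([0.6668, 0.2649, 0.007 ])]
gauge [[0.6639 0.1634 0.017 ]
 [0.6558 0.0269 0.017 ]
 [0.5241 0.0355 0.055 ]
 [0.5276 0.1718 0.055 ]] [0.5928 0.0994 0.036 ]
gauge scene [array([0.6617, 0.0332, 0.017 ]), array([0.6726, 0.1738, 0.017 ]), array([0.5366, 0.1809, 0.055 ]), array([0.5253, 0.0378, 0.055 ])]
dial c [0.5969 0.0943 0.049 ]
lever tip [0.5618 0.1192 0.067 ] tail [0.6159 0.0908 0.06  ]
candle base [ 0.5975 -0.0369  0.01  ] candle top (array([ 0.5988, -0.0388,  0.1728]), np.float64(0.00041896357269596634))
cactus top (array([0.7123, 0.0426, 0.1136]), np.float64(0.003294787409365832)) globe (array([0.4574, 0.0481, 0.0689]), np.float64(0.0008497315860206202))
dino head (array([0.6918, 0.2045, 0.0917]), np.float64(0.0014556477531326585))
```

Request:
move_arm:
  series:
    - {"grip": 0,"xyz": [-40,33,0],"angular": [0,0,-0.07]}
    - {"grip": 0,"xyz": [-78,65,0],"angular": [0,0,-0.15]}
    - {"grip": 0,"xyz": [-116,97,0],"angular": [0,0,-0.25]}
    - {"grip": 0,"xyz": [-154,128,0],"angular": [0,0,-0.35]}
    - {"grip": 0,"xyz": [-192,160,0],"angular": [0,0,-0.45]}
    - {"grip": 0,"xyz": [-230,191,0],"angular": [0,0,-0.55]}
    - {"grip": 0,"xyz": [-268,223,0],"angular": [0,0,-0.65]}
    - {"grip": 0,"xyz": [-306,254,0],"angular": [0,0,-0.75]}
    - {"grip": 0,"xyz": [-344,286,0],"angular": [0,0,-0.85]}
    - {"grip": 0,"xyz": [-382,317,0],"angular": [0,0,-0.96]}

```text
time_s: 1.2
tcp_pos: [0.473, -0.1301, 0.2478]
ee_rot: [[-0.199, -0.98, 0.001], [-0.98, 0.199, 0.0], [-0.0, -0.001, -1.0]]
wrist_force: [0.8, -0.3, -0.0]
gripper_width: 0.166
gripper_force: 0.0
```

```bash
cat >> h.py <<'E'
np.set_printoptions(precision=4,suppress=True)
def to(*pts,s=None):
    s=s or r.sense();R=np.array(s['ee_rot'])
    print('t',s['time_s'],'tcp',s['tcp_pos'],'F',s['wrist_force'],'w',s['gripper_width'])
    print('R',R.tolist() if 0 else R)
    for p in pts: print(p,'->',(R.T@(np.array(p)-s['tcp_pos'])*1000).round(1))
E
python3 -c "
from h import *
to((.584,.086,.25),(.584,.086,.12))"
```

```text
t 1.2 tcp [ 0.473  -0.1301  0.2478] F [ 0.7764 -0.3485 -0.0478] w 0.166318366562575
R [[-0.1989 -0.98    0.0005]
 [-0.98    0.1989  0.    ]
 [-0.0001 -0.0005 -1.    ]]
(0.584, 0.086, 0.25) -> [-233.9  -65.8   -2.1]
(0.584, 0.086, 0.12) -> [-233.9  -65.8  127.9]
```

Request:
move_arm:
  series:
    - {"grip": 0,"xyz": [-45,-13,0],"angular": [0,0,0]}
    - {"grip": 0,"xyz": [-90,-26,0],"angular": [0,0,0]}
    - {"grip": 0,"xyz": [-135,-39,0],"angular": [0,0,0]}
    - {"grip": 0,"xyz": [-180,-52,0],"angular": [0,0,0]}
    - {"grip": 0,"xyz": [-210,-60,0],"angular": [0,0,0]}
    - {"grip": 0,"xyz": [-230,-66,10],"angular": [0,0,0]}
    - {"grip": 0,"xyz": [-232,-66,50],"angular": [0,0,0]}
    - {"grip": 0,"xyz": [-232,-66,90],"angular": [0,0,0]}
    - {"grip": 0,"xyz": [-232,-66,120],"angular": [0,0,0]}
    - {"grip": 0,"xyz": [-232,-66,128],"angular": [0,0,0]}

```text
time_s: 2.2
tcp_pos: [0.5815, 0.0802, 0.115]
ee_rot: [[-0.205, -0.979, -0.009], [-0.979, 0.205, -0.003], [0.004, 0.008, -1.0]]
wrist_force: [-0.7, -0.4, -0.1]
gripper_width: 0.007
gripper_force: 0.0
```

```bash
python3 -c "
from h import *
h=np.array([.613,.208,0]);d=np.array([.205,.979,0])
to(*[tuple(h+d*a+np.array([0,0,z])) for a,z in((-.100,.12),(-.075,.13),(-.05,.14),(-.03,.148),(-.01,.152),(.01,.15),(.02,.148))])
c=cap('top');a=c['img'][145:265,195:320,::-1];b=cap('scene')['img'][170:290,205:330,::-1]
cv2.imwrite('pics/p2.png',cv2.resize(np.hstack([a,b]),None,fx=3.2,fy=3.2,interpolation=2))"
```

```text
t 2.2 tcp [0.5815 0.0802 0.115 ] F [-0.7311 -0.4442 -0.1209] w 0.006842808207491927
R [[-0.205  -0.9787 -0.0087]
 [-0.9788  0.205  -0.0027]
 [ 0.0044  0.008  -1.    ]]
(np.float64(0.5925), np.float64(0.11009999999999999), np.float64(0.12)) -> [-31.5  -4.6  -5.2]
(np.float64(0.597625), np.float64(0.134575), np.float64(0.13)) -> [-56.5  -4.5 -15.3]
(np.float64(0.60275), np.float64(0.15905), np.float64(0.14)) -> [-81.5  -4.5 -25.4]
(np.float64(0.60685), np.float64(0.17862999999999998), np.float64(0.148)) -> [-101.4   -4.4  -33.5]
(np.float64(0.61095), np.float64(0.19821), np.float64(0.152)) -> [-121.4   -4.4  -37.6]
(np.float64(0.61505), np.float64(0.21778999999999998), np.float64(0.15)) -> [-141.4   -4.4  -35.7]
(np.float64(0.6171), np.float64(0.22758), np.float64(0.148)) -> [-151.4   -4.4  -33.7]
```

View pics/p2.png

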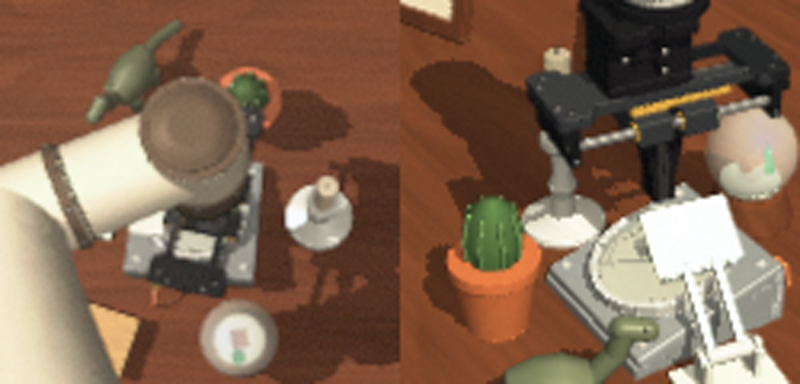

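The closed fingers hang beside the dial in front of the plate's free edge, and nothing is touching yet. Now I'll push the arm back.

Request:
move_arm:
  series:
    - {"grip": 0,"xyz": [-15,-4,-5],"angular": [0,0,0]}
    - {"grip": 0,"xyz": [-30,-4,-8],"angular": [0,0,0]}
    - {"grip": 0,"xyz": [-43,-4,-12],"angular": [0,0,0]}
    - {"grip": 0,"xyz": [-56,-4,-17],"angular": [0,0,0]}
    - {"grip": 0,"xyz": [-69,-4,-22],"angular": [0,0,0]}
    - {"grip": 0,"xyz": [-82,-4,-27],"angular": [0,0,0]}
    - {"grip": 0,"xyz": [-95,-4,-32],"angular": [0,0,0]}
    - {"grip": 0,"xyz": [-108,-4,-36],"angular": [0,0,0]}
    - {"grip": 0,"xyz": [-120,-4,-38],"angular": [0,0,0]}
    - {"grip": 0,"xyz": [-130,-4,-38],"angular": [0,0,0]}

```text
time_s: 3.3
tcp_pos: [0.6147, 0.2092, 0.1573]
ee_rot: [[-0.203, -0.979, -0.001], [-0.979, 0.203, -0.0], [0.0, 0.001, -1.0]]
wrist_force: [1.3, -1.3, -1.1]
gripper_width: 0.007
gripper_force: 0.6
```

```bash
python3 -c "
from h import *
to((.6171,.22758,.148))
a=cap('top')['img'][145:265,195:320,::-1];b=cap('scene')['img'][180:300,225:350,::-1]
cv2.imwrite('pics/p3.png',cv2.resize(np.hstack([a,b]),None,fx=3.2,fy=3.2,interpolation=2))"
```

```text
t 3.3 tcp [0.6147 0.2092 0.1573] F [ 1.2959 -1.319  -1.0999] w 0.006756131016958049
R [[-0.2032 -0.9791 -0.0007]
 [-0.9791  0.2032 -0.0002]
 [ 0.0003  0.0006 -1.    ]]
(0.6171, 0.22758, 0.148) -> [-18.5   1.4   9.3]
```

View pics/p3.png

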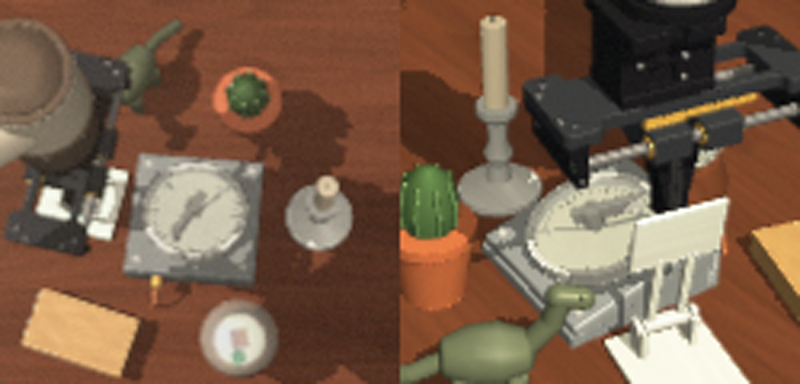

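The arm is now about upright and following the fingers, and everything else is undisturbed. I'll keep pushing towards the stop in small steps.

Request:
move_arm:
  series:
    - {"grip": 0,"xyz": [-5,0,2],"angular": [0,0,0]}
    - {"grip": 0,"xyz": [-9,0,4],"angular": [0,0,0]}
    - {"grip": 0,"xyz": [-11,0,6],"angular": [0,0,0]}
    - {"grip": 0,"xyz": [-12,0,8],"angular": [0,0,0]}
    - {"grip": 0,"xyz": [-12,0,8],"angular": [0,0,0]}

```text
time_s: 3.9
tcp_pos: [0.6171, 0.2197, 0.1491]
ee_rot: [[-0.204, -0.979, -0.0], [-0.979, 0.204, -0.0], [0.0, 0.0, -1.0]]
wrist_force: [0.7, -0.6, 0.0]
gripper_width: 0.004
gripper_force: 0.2
```

Request:
move_arm:
  series:
    - {"grip": 0,"xyz": [-3,0,0],"angular": [0,0,0]}
    - {"grip": 0,"xyz": [-5,0,0],"angular": [0,0,0]}
    - {"grip": 0,"xyz": [-7,0,0],"angular": [0,0,0]}
    - {"grip": 0,"xyz": [-7,0,0],"angular": [0,0,0]}

```text
time_s: 4.3
tcp_pos: [0.6186, 0.2269, 0.1494]
ee_rot: [[-0.203, -0.979, -0.0], [-0.979, 0.203, -0.0], [0.0, 0.0, -1.0]]
wrist_force: [-0.6, 0.0, -0.7]
gripper_width: 0.002
gripper_force: 0.3
```

Request:
move_arm:
  series:
    - {"grip": 0,"xyz": [-2,0,0],"angular": [0,0,0]}
    - {"grip": 0,"xyz": [-3,0,0],"angular": [0,0,0]}
    - {"grip": 0,"xyz": [-3,0,0],"angular": [0,0,0]}

```text
time_s: 4.6
tcp_pos: [0.6187, 0.2279, 0.1493]
ee_rot: [[-0.204, -0.979, -0.002], [-0.979, 0.204, -0.003], [0.004, 0.002, -1.0]]
wrist_force: [-0.6, -5.7, 1.2]
gripper_width: 0.002
gripper_force: 2.6
```

Request:
move_arm:
  series:
    - {"grip": 0,"xyz": [-2,0,0],"angular": [0,0,0]}
    - {"grip": 0,"xyz": [-2,0,0],"angular": [0,0,0]}

```text
time_s: 4.8
tcp_pos: [0.6188, 0.2283, 0.1493]
ee_rot: [[-0.204, -0.979, -0.004], [-0.979, 0.204, -0.006], [0.007, 0.003, -1.0]]
wrist_force: [-1.1, -9.4, 1.6]
gripper_width: 0.003
gripper_force: 4.5
```

At the stop: 9 N with almost no further motion. I'll back away, rise and look.

Request:
move_arm:
  series:
    - {"grip": 0,"xyz": [20,0,0],"angular": [0,0,0]}
    - {"grip": 0,"xyz": [40,0,-20],"angular": [0,0,0]}
    - {"grip": 0,"xyz": [40,0,-60],"angular": [0,0,0]}
    - {"grip": 0,"xyz": [80,45,-90],"angular": [0,0,0]}
    - {"grip": 0,"xyz": [90,90,-90],"angular": [0,0,0]}
    - {"grip": 0,"xyz": [90,135,-90],"angular": [0,0,0]}
    - {"grip": 0,"xyz": [90,180,-90],"angular": [0,0,0]}
    - {"grip": 0,"xyz": [90,180,-90],"angular": [0,0,0]}

```text
time_s: 5.6
tcp_pos: [0.4203, 0.1793, 0.2402]
ee_rot: [[-0.2, -0.98, -0.0], [-0.98, 0.2, 0.003], [-0.003, 0.001, -1.0]]
wrist_force: [0.7, -0.2, 0.8]
gripper_width: 0.006
gripper_force: 0.0
```

```bash
python3 -c "
from h import *
to()
a=cap('top')['img'][170:250,210:310,::-1];b=cap('scene')['img'][200:310,230:350,::-1]
b=cv2.resize(b,(400,366),interpolation=2);a=cv2.resize(a,(400,320),interpolation=2)
cv2.imwrite('pics/p4.png',np.hstack([np.vstack([a,np.zeros((46,400,3),np.uint8)]),b]))"
```

```text
t 5.6 tcp [0.4203 0.1793 0.2402] F [ 0.6952 -0.25    0.8463] w 0.006080305146213424
R [[-0.2005 -0.9797 -0.0002]
 [-0.9797  0.2005  0.003 ]
 [-0.0029  0.0008 -1.    ]]
```

View pics/p4.png

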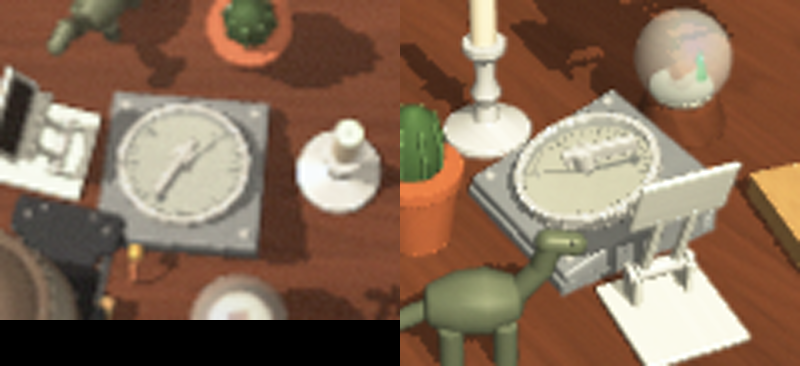

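The arm is folded back and the dial is clear. In the left panel the dial centre is at (186,163), the lever tip at about (163,197) and the tail at about (200,142). Next I'll check the fold angle and plan the lever push.

```bash
cat > plan.py <<'E'
from h import *
import sys
A=np.array([.597,.0965])
def pose(th,gap=0,rho=26):
    """TCP xyz and tool-y heading (deg) for pushing the lever at angle th (deg)"""
    psi=np.interp(th,[148,315],[-12,45])
    t=np.radians(th);p=np.radians(psi)
    u=np.array([np.cos(t),np.sin(t)]);n=np.array([np.sin(t),-np.cos(t)])
    ty=np.array([np.cos(p),np.sin(p)]);tx=np.array([-ty[1],ty[0]])
    off=4+9.5*abs(n@tx)+15*abs(n@ty)+gap
    c=A+(rho*u+off*n)/1000
    return np.r_[c,.048-(c[0]-A[0])*np.tan(np.radians(15))+.009+.025],psi
def rows(ths,gap=0):
    s=r.sense();R=np.array(s['ee_rot']);print('t',s['time_s'],s['tcp_pos'],'F',s['wrist_force'])
    y0=np.degrees(np.arctan2(-R[1,1],-R[0,1]))
    for th in ths:
        P,psi=pose(th,gap);print(th,P,(R.T@(P-s['tcp_pos'])*1000).round(),'rz',round(-np.radians(psi-y0),2))
E
python3 - <<'E'
from plan import *
S=cap('scene');T=cap('top')
x=np.array([.979,-.205,0]);d=np.array([.205,.979,0]);h=np.array([.613,.208,.03])
for f in(0,5,10): 
    a=np.radians(20-f);P=h+.118*(d*np.sin(a)+np.array([0,0,np.cos(a)]))
    print(f,((proj(S,[P-.036*x,P+.036*x])-[230,200])*10/3).round(0).tolist())
t=lambda u,v:(u/4+210-.4,v/4+170-.4)
c=onz(T,*t(185.5,164),.049);a=onz(T,*t(163,197),.074);b=onz(T,*t(200,142),.063);print('c',c,'tip',a,'tail',b)
print(np.degrees(np.arctan2(*(a-b)[1::-1])),np.degrees(np.arctan2(*(a-c)[1::-1])),np.linalg.norm(a-c))
rows([148],15)
E
```

```text
0 [[340.0, 162.0], [243.0, 190.0]]
5 [[333.0, 150.0], [237.0, 177.0]]
10 [[326.0, 139.0], [230.0, 166.0]]
c [0.5954 0.0978 0.049 ] tip [0.5619 0.1149 0.074 ] tail [0.6122 0.0851 0.063 ]
149.35219022893642 153.00484083742342 0.045103864779007505
t 5.8 [0.426  0.1804 0.2401] F [ 0.8435  0.7053 -0.6748]
148 [0.5925 0.1383 0.0832] [   8. -171.  157.] rz 0.0
```

The arm matches the fully folded position (predicted corner (340,162), seen (340,165)). The lever is at about 150° on the dial. I'll descend beside it.

Request:
move_arm:
  series:
    - {"grip": 0,"xyz": [2,-45,0],"angular": [0,0,0]}
    - {"grip": 0,"xyz": [4,-90,0],"angular": [0,0,0]}
    - {"grip": 0,"xyz": [6,-135,0],"angular": [0,0,0]}
    - {"grip": 0,"xyz": [8,-165,0],"angular": [0,0,0]}
    - {"grip": 0,"xyz": [8,-171,20],"angular": [0,0,0]}
    - {"grip": 0,"xyz": [8,-171,60],"angular": [0,0,0]}
    - {"grip": 0,"xyz": [8,-171,100],"angular": [0,0,0]}
    - {"grip": 0,"xyz": [8,-171,135],"angular": [0,0,0]}
    - {"grip": 0,"xyz": [8,-171,152],"angular": [0,0,0]}
    - {"grip": 0,"xyz": [8,-171,157],"angular": [0,0,0]}

```text
time_s: 6.8
tcp_pos: [0.5906, 0.136, 0.0788]
ee_rot: [[-0.206, -0.979, -0.005], [-0.979, 0.206, -0.002], [0.003, 0.005, -1.0]]
wrist_force: [-0.7, 0.0, 0.7]
gripper_width: 0.005
gripper_force: 0.0
```

```bash
python3 -c "
from plan import *
rows([148,155,162,169,176,183,190,197,204,211,218])
b=cap('scene')['img'][190:290,240:350,::-1]
cv2.imwrite('pics/p5.png',cv2.resize(b,None,fx=5,fy=5,interpolation=2))"
```

```text
t 6.8 [0.5906 0.136  0.0788] F [-0.7267  0.003   0.6586]
148 [0.5845 0.1256 0.0853] [11.  4. -6.] rz 0.0
155 [0.5807 0.123  0.0864] [15.  7. -7.] rz -0.04
162 [0.5773 0.1199 0.0873] [19. 10. -8.] rz -0.08
169 [0.5744 0.1162 0.0881] [23. 12. -9.] rz -0.12
176 [0.572  0.1122 0.0887] [ 27.  13. -10.] rz -0.16
183 [0.5703 0.1094 0.0892] [ 30.  14. -10.] rz -0.21
190 [0.5687 0.1072 0.0896] [ 33.  16. -11.] rz -0.25
197 [0.5673 0.1047 0.09  ] [ 35.  16. -11.] rz -0.29
204 [0.5662 0.1019 0.0903] [ 38.  17. -11.] rz -0.33
211 [0.5653 0.0988 0.0905] [ 42.  17. -11.] rz -0.37
218 [0.5647 0.0956 0.0906] [ 45.  17. -12.] rz -0.41
```

View pics/p5.png

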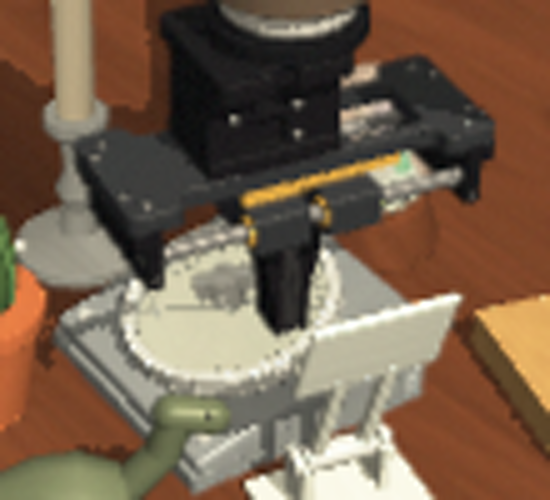

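The closed fingertips stand on the dial on the clockwise side of the lever, clear of everything. I'll re-read the settled pose.

```bash
python3 -c "
from plan import *
rows([150,160,170,180,190,200,210,220,230,240])"
```

```text
t 6.85 [0.5911 0.1364 0.0797] F [0.6061 0.4278 0.426 ]
150 [0.5834 0.1249 0.0856] [13.  5. -6.] rz -0.01
160 [0.5782 0.1208 0.087 ] [18.  9. -7.] rz -0.07
170 [0.574  0.1157 0.0882] [24. 13. -8.] rz -0.13
180 [0.571  0.1103 0.089 ] [30. 14. -9.] rz -0.19
190 [0.5687 0.1072 0.0896] [ 33.  16. -10.] rz -0.25
200 [0.5668 0.1035 0.0901] [ 37.  17. -10.] rz -0.31
210 [0.5654 0.0993 0.0905] [ 42.  18. -11.] rz -0.37
220 [0.5647 0.0946 0.0907] [ 46.  17. -11.] rz -0.43
230 [0.5648 0.0896 0.0906] [ 51.  16. -11.] rz -0.49
240 [0.5658 0.0845 0.0904] [ 56.  14. -10.] rz -0.55
```

Request:
move_arm:
  series:
    - {"grip": 0,"xyz": [8,3,-2],"angular": [0,0,0]}
    - {"grip": 0,"xyz": [15,6,-3],"angular": [0,0,-0.01]}
    - {"grip": 0,"xyz": [20,10,-4],"angular": [0,0,-0.07]}
    - {"grip": 0,"xyz": [26,14,-5],"angular": [0,0,-0.13]}
    - {"grip": 0,"xyz": [32,16,-6],"angular": [0,0,-0.19]}
    - {"grip": 0,"xyz": [36,17,-7],"angular": [0,0,-0.25]}
    - {"grip": 0,"xyz": [40,18,-7],"angular": [0,0,-0.31]}
    - {"grip": 0,"xyz": [44,19,-8],"angular": [0,0,-0.37]}
    - {"grip": 0,"xyz": [48,18,-8],"angular": [0,0,-0.43]}
    - {"grip": 0,"xyz": [53,17,-8],"angular": [0,0,-0.49]}

```text
time_s: 7.85
tcp_pos: [0.5642, 0.0893, 0.0926]
ee_rot: [[0.284, -0.959, 0.004], [-0.959, -0.284, 0.002], [-0.001, -0.004, -1.0]]
wrist_force: [-0.2, 1.1, -0.3]
gripper_width: 0.008
gripper_force: 0.8
```

```bash
python3 -c "
from plan import *
b=cap('scene')['img'][190:290,240:350,::-1]
cv2.imwrite('pics/p6.png',cv2.resize(b,None,fx=5,fy=5,interpolation=2))
rows([230,240,250,260,270,280,290,295,300,305,310])"
```

```text
t 7.9 [0.5639 0.0885 0.0925] F [-0.5288  0.3014  0.6648]
230 [0.5648 0.0896 0.0906] [-1. -1.  2.] rz 0.01
240 [0.5658 0.0845 0.0904] [ 4. -1.  2.] rz -0.05
250 [0.5679 0.0794 0.0898] [10. -1.  3.] rz -0.11
260 [0.5711 0.0747 0.0889] [15. -3.  4.] rz -0.17
270 [0.5753 0.0705 0.0878] [21. -6.  5.] rz -0.23
280 [0.5803 0.0672 0.0865] [ 25. -10.   6.] rz -0.29
290 [0.5861 0.0649 0.0849] [ 29. -14.   8.] rz -0.35
295 [0.5892 0.0642 0.0841] [ 31. -17.   8.] rz -0.38
300 [0.5923 0.0638 0.0833] [ 32. -20.   9.] rz -0.41
305 [0.5955 0.0637 0.0824] [ 33. -23.  10.] rz -0.44
310 [0.5988 0.064  0.0815] [ 33. -26.  11.] rz -0.47
```

View pics/p6.png

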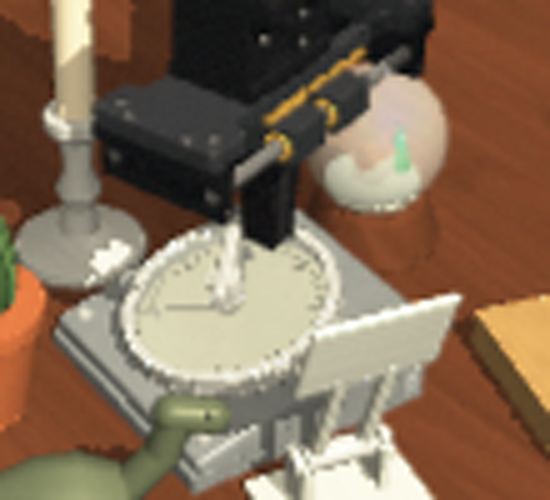

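The lever has turned and now points at about 235°, with the fingers behind it. Continuing.

Request:
move_arm:
  series:
    - {"grip": 0,"xyz": [4,-1,1],"angular": [0,0,-0.05]}
    - {"grip": 0,"xyz": [10,-1,1],"angular": [0,0,-0.11]}
    - {"grip": 0,"xyz": [15,-3,2],"angular": [0,0,-0.17]}
    - {"grip": 0,"xyz": [21,-6,3],"angular": [0,0,-0.23]}
    - {"grip": 0,"xyz": [25,-10,4],"angular": [0,0,-0.29]}
    - {"grip": 0,"xyz": [29,-14,6],"angular": [0,0,-0.35]}
    - {"grip": 0,"xyz": [31,-17,7],"angular": [0,0,-0.38]}
    - {"grip": 0,"xyz": [32,-20,8],"angular": [0,0,-0.41]}
    - {"grip": 0,"xyz": [32,-20,8],"angular": [0,0,-0.41]}

```text
time_s: 8.8
tcp_pos: [0.5918, 0.0635, 0.0837]
ee_rot: [[0.639, -0.769, 0.001], [-0.769, -0.639, 0.0], [0.0, -0.001, -1.0]]
wrist_force: [-0.5, 0.3, 0.6]
gripper_width: 0.001
gripper_force: 0.3
```

```bash
python3 -c "
from plan import *
rows([300,305,308,311,314,317,320])"
```

```text
t 8.8 [0.5918 0.0635 0.0837] F [-0.5251  0.2751  0.6391]
300 [0.5923 0.0638 0.0833] [ 0. -1.  0.] rz -0.0
305 [0.5955 0.0637 0.0824] [ 2. -3.  1.] rz -0.03
308 [0.5975 0.0639 0.0819] [ 3. -5.  2.] rz -0.05
311 [0.5994 0.0641 0.0814] [ 4. -6.  2.] rz -0.07
314 [0.6013 0.0645 0.0808] [ 5. -8.  3.] rz -0.09
317 [0.6028 0.0646 0.0804] [ 6. -9.  3.] rz -0.09
320 [0.6042 0.0646 0.0801] [  7. -10.   4.] rz -0.09
```

Request:
move_arm:
  series:
    - {"grip": 0,"xyz": [2,-3,1],"angular": [0,0,-0.03]}
    - {"grip": 0,"xyz": [3,-5,2],"angular": [0,0,-0.05]}
    - {"grip": 0,"xyz": [4,-6,2],"angular": [0,0,-0.07]}
    - {"grip": 0,"xyz": [4,-6,2],"angular": [0,0,-0.07]}

```text
time_s: 9.2
tcp_pos: [0.5989, 0.0646, 0.0809]
ee_rot: [[0.692, -0.721, 0.0], [-0.721, -0.692, 0.0], [0.0, -0.0, -1.0]]
wrist_force: [-0.1, 0.0, 1.0]
gripper_width: 0.006
gripper_force: 0.5
```

Request:
move_arm:
  series:
    - {"grip": 0,"xyz": [0,-1,0],"angular": [0,0,0]}
    - {"grip": 0,"xyz": [0,-2,0],"angular": [0,0,0]}
    - {"grip": 0,"xyz": [0,-2,0],"angular": [0,0,0]}

```text
time_s: 9.5
tcp_pos: [0.6002, 0.0659, 0.0804]
ee_rot: [[0.692, -0.722, -0.0], [-0.722, -0.692, -0.0], [-0.0, 0.0, -1.0]]
wrist_force: [0.5, -0.9, 0.9]
gripper_width: 0.008
gripper_force: 0.7
```

```bash
python3 -c "
from plan import *
T=cap('top');b=cap('scene')['img'][210:270,245:325,::-1];rows([311,314,317,320])
cv2.imwrite('pics/p7.png',cv2.resize(b,None,fx=8,fy=8,interpolation=2))"
```

```text
t 9.6 [0.6002 0.0659 0.0804] F [-0.682  -0.699  -0.3689]
311 [0.5994 0.0641 0.0814] [ 1.  2. -1.] rz 0.0
314 [0.6013 0.0645 0.0808] [ 2.  0. -0.] rz -0.01
317 [0.6028 0.0646 0.0804] [ 3. -1. -0.] rz -0.02
320 [0.6042 0.0646 0.0801] [ 4. -2.  0.] rz -0.02
```

View pics/p7.png

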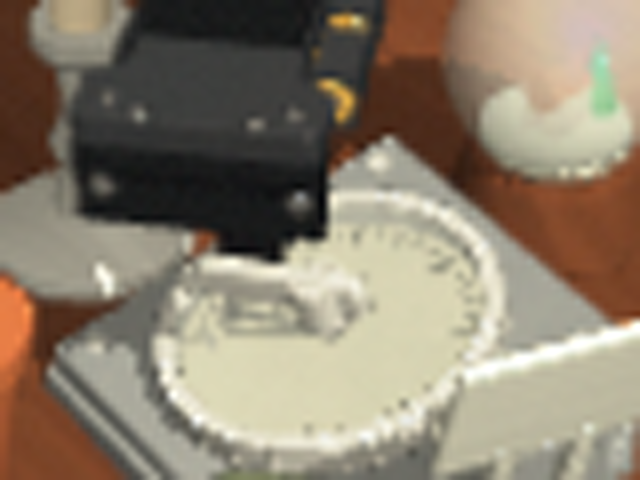

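The lever is almost over the zero hand, with a small gap left at about (260,310). I'll creep on while watching the force.

Request:
move_arm:
  series:
    - {"grip": 0,"xyz": [0,-1,0],"angular": [0,0,0]}
    - {"grip": 0,"xyz": [0,-1,0],"angular": [0,0,0]}

```text
time_s: 9.8
tcp_pos: [0.6009, 0.0667, 0.0804]
ee_rot: [[0.692, -0.721, -0.0], [-0.721, -0.692, -0.0], [-0.0, 0.0, -1.0]]
wrist_force: [0.1, -1.6, 0.1]
gripper_width: 0.004
gripper_force: 0.7
```

Request:
move_arm:
  series:
    - {"grip": 0,"xyz": [0,-1,0],"angular": [0,0,0]}
    - {"grip": 0,"xyz": [0,-1,0],"angular": [0,0,0]}

```text
time_s: 10.0
tcp_pos: [0.6017, 0.0675, 0.0804]
ee_rot: [[0.693, -0.721, -0.0], [-0.721, -0.693, -0.0], [-0.0, 0.0, -1.0]]
wrist_force: [-0.8, -1.0, -0.2]
gripper_width: 0.003
gripper_force: 0.6
```

Request:
move_arm:
  series:
    - {"grip": 0,"xyz": [0,-1,0],"angular": [0,0,0]}
    - {"grip": 0,"xyz": [0,-1,0],"angular": [0,0,0]}

```text
time_s: 10.2
tcp_pos: [0.6024, 0.0682, 0.0804]
ee_rot: [[0.693, -0.721, -0.0], [-0.721, -0.693, 0.0], [-0.0, 0.0, -1.0]]
wrist_force: [-1.8, -1.9, -0.3]
gripper_width: 0.004
gripper_force: 0.6
```

Request:
move_arm:
  series:
    - {"grip": 0,"xyz": [0,-1,0],"angular": [0,0,0]}
    - {"grip": 0,"xyz": [0,-1,0],"angular": [0,0,0]}

```text
time_s: 10.4
tcp_pos: [0.6032, 0.0689, 0.0805]
ee_rot: [[0.693, -0.721, -0.0], [-0.721, -0.693, 0.0], [-0.0, -0.0, -1.0]]
wrist_force: [-0.8, -1.8, -0.9]
gripper_width: 0.007
gripper_force: 0.6
```

```bash
cat > f.py <<'E'
from h import *
# average the force over a few control periods; the lever's visible line in the top view
F=[];
for i in range(4): T=cap('top');F.append(r.sense()['wrist_force'])
print('F',np.mean(F,0),r.sense()['tcp_pos'])
E
python3 f.py
```

```text
F [-0.6595 -0.5899 -0.5323] [0.6032 0.0689 0.0806]
```

Request:
move_arm:
  series:
    - {"grip": 0,"xyz": [0,-1,0],"angular": [0,0,0]}
    - {"grip": 0,"xyz": [0,-1,0],"angular": [0,0,0]}

```text
time_s: 10.8
tcp_pos: [0.604, 0.0696, 0.0806]
ee_rot: [[0.693, -0.721, 0.0], [-0.721, -0.693, -0.0], [0.0, -0.0, -1.0]]
wrist_force: [-0.6, -0.2, -0.8]
gripper_width: 0.004
gripper_force: 0.6
```

Request:
move_arm:
  series:
    - {"grip": 0,"xyz": [0,-1,0],"angular": [0,0,0]}
    - {"grip": 0,"xyz": [0,-1,0],"angular": [0,0,0]}

```text
time_s: 11.0
tcp_pos: [0.6047, 0.0702, 0.0805]
ee_rot: [[0.693, -0.721, 0.0], [-0.721, -0.693, 0.0], [0.0, -0.0, -1.0]]
wrist_force: [-0.3, -1.2, -0.1]
gripper_width: 0.007
gripper_force: 0.6
```

```bash
python3 f.py
```

```text
F [-0.32   -0.9891 -0.6601] [0.6047 0.0703 0.0806]
```

Request:
move_arm:
  series:
    - {"grip": 0,"xyz": [0,-1,0],"angular": [0,0,0]}
    - {"grip": 0,"xyz": [0,-1,0],"angular": [0,0,0]}

```text
time_s: 11.4
tcp_pos: [0.6054, 0.0709, 0.0805]
ee_rot: [[0.693, -0.721, 0.0], [-0.721, -0.693, -0.0], [0.0, 0.0, -1.0]]
wrist_force: [-0.6, -1.9, -0.1]
gripper_width: 0.008
gripper_force: 0.7
```

Request:
move_arm:
  series:
    - {"grip": 0,"xyz": [0,-1,0],"angular": [0,0,0]}
    - {"grip": 0,"xyz": [0,-1,0],"angular": [0,0,0]}

```text
time_s: 11.6
tcp_pos: [0.6059, 0.0714, 0.0805]
ee_rot: [[0.692, -0.721, -0.001], [-0.721, -0.692, -0.0], [-0.0, 0.001, -1.0]]
wrist_force: [-1.3, -2.5, -0.1]
gripper_width: 0.008
gripper_force: 1.2
```

```bash
python3 f.py
```

```text
F [-1.6142 -2.3634 -0.6008] [0.6059 0.0714 0.0805]
```

Request:
move_arm:
  series:
    - {"grip": 0,"xyz": [0,-1,0],"angular": [0,0,0]}
    - {"grip": 0,"xyz": [0,-1,0],"angular": [0,0,0]}

```text
time_s: 12.0
tcp_pos: [0.606, 0.0715, 0.0805]
ee_rot: [[0.692, -0.722, -0.002], [-0.722, -0.692, -0.001], [-0.001, 0.003, -1.0]]
wrist_force: [-1.3, -3.6, 1.9]
gripper_width: 0.006
gripper_force: 2.4
```

```bash
python3 f.py
```

```text
F [-2.7231 -4.5437  1.2406] [0.606  0.0715 0.0805]
```

The motion stopped dead and the force rose to 5 N, so the hand is on its stop. I'll back off, rise clear and check the hand's direction numerically.

Request:
move_arm:
  series:
    - {"grip": 0,"xyz": [0,5,0],"angular": [0,0,0]}
    - {"grip": 0,"xyz": [0,10,0],"angular": [0,0,0]}
    - {"grip": 0,"xyz": [0,10,-25],"angular": [0,0,0]}
    - {"grip": 0,"xyz": [0,10,-70],"angular": [0,0,0]}
    - {"grip": 0,"xyz": [0,10,-115],"angular": [0,0,0]}
    - {"grip": 0,"xyz": [0,10,-160],"angular": [0,0,0]}
    - {"grip": 0,"xyz": [-30,40,-170],"angular": [0,0,0]}
    - {"grip": 0,"xyz": [-60,75,-170],"angular": [0,0,0]}
    - {"grip": 0,"xyz": [-90,110,-170],"angular": [0,0,0]}
    - {"grip": 0,"xyz": [-100,120,-170],"angular": [0,0,0]}

```text
time_s: 13.2
tcp_pos: [0.4474, 0.0608, 0.2511]
ee_rot: [[0.693, -0.721, 0.001], [-0.721, -0.693, 0.002], [-0.001, -0.002, -1.0]]
wrist_force: [1.1, 0.0, 0.0]
gripper_width: 0.002
gripper_force: 0.0
```

Run:
```python
from h import *
to()
A0=np.array([.5965,.0973,.048]);n=np.array([np.sin(.2618),0,np.cos(.2618)]);x=np.array([np.cos(.2618),0,-np.sin(.2618)]);y=np.cross(n,x)
g=np.radians(-3)
for nm in('top','scene'):
    c=cap(nm);img=cv2.GaussianBlur(c['img'],(3,3),0).astype(float)
    # brightness around the dial on the window plane and on the lever-top plane (polar unwrapping)
    for h in(0,.019):
        print(nm,h)
        for rad in(.022,.032,.039):
            an=np.arange(0,360,15)
            P=[A0+h*n+rad*(np.cos(np.radians(a))*x+np.sin(np.radians(a))*y) for a in an]
            p=proj(c,P).astype(np.float32)
            v=cv2.remap(img.mean(2).astype(np.float32),p[:,0],p[:,1],cv2.INTER_LINEAR).ravel()
            print(rad,dict(zip(an.tolist(),v.astype(int).tolist())))
names=dict(gauge=0)
```

```text
t 13.2 tcp [0.4474 0.0608 0.2511] F [1.0578 0.0229 0.0319] w 0.001818452558329579
R [[ 0.693  -0.7209  0.0009]
 [-0.7209 -0.693   0.002 ]
 [-0.0008 -0.002  -1.    ]]
top 0
0.022 {0: 198, 15: 203, 30: 205, 45: 203, 60: 200, 75: 199, 90: 174, 105: 107, 120: 77, 135: 86, 150: 102, 165: 110, 180: 107, 195: 106, 210: 107, 225: 122, 240: 156, 255: 193, 270: 200, 285: 199, 300: 178, 315: 146, 330: 183, 345: 205}
0.032 {0: 203, 15: 202, 30: 202, 45: 200, 60: 201, 75: 199, 90: 191, 105: 123, 120: 71, 135: 97, 150: 110, 165: 100, 180: 95, 195: 93, 210: 90, 225: 100, 240: 128, 255: 190, 270: 200, 285: 200, 300: 181, 315: 143, 330: 204, 345: 203}
0.039 {0: 204, 15: 202, 30: 201, 45: 188, 60: 200, 75: 198, 90: 195, 105: 167, 120: 83, 135: 89, 150: 107, 165: 99, 180: 99, 195: 95, 210: 91, 225: 88, 240: 115, 255: 183, 270: 192, 285: 196, 300: 193, 315: 159, 330: 206, 345: 204}
top 0.019
0.022 {0: 203, 15: 202, 30: 202, 45: 202, 60: 202, 75: 202, 90: 200, 105: 194, 120: 157, 135: 121, 150: 129, 165: 155, 180: 154, 195: 151, 210: 165, 225: 189, 240: 200, 255: 200, 270: 193, 285: 160, 300: 149, 315: 1
[... 1249 characters left out ...]
5: 185, 30: 174, 45: 149, 60: 185, 75: 210, 90: 206, 105: 205, 120: 210, 135: 212, 150: 212, 165: 210, 180: 202, 195: 191, 210: 201, 225: 201, 240: 198, 255: 198, 270: 195, 285: 195, 300: 190, 315: 217, 330: 196, 345: 177}
0.032 {0: 159, 15: 198, 30: 211, 45: 212, 60: 204, 75: 209, 90: 212, 105: 213, 120: 213, 135: 213, 150: 208, 165: 198, 180: 190, 195: 190, 210: 203, 225: 227, 240: 214, 255: 216, 270: 214, 285: 224, 300: 205, 315: 217, 330: 177, 345: 165}
0.039 {0: 188, 15: 216, 30: 214, 45: 214, 60: 214, 75: 212, 90: 213, 105: 212, 120: 213, 135: 192, 150: 198, 165: 181, 180: 206, 195: 205, 210: 196, 225: 180, 240: 135, 255: 119, 270: 129, 285: 159, 300: 204, 315: 223, 330: 170, 345: 189}
```

The only dark spoke left on the window is at 315° (-45°), where the tell-tale lies over the zero hand. I'll hand in.

```bash
python3 -c "
from station import r
print(r.finish_job())"
```

```text
the job is handed in; nothing more can be done
None
```

I folded the stand's arm back onto its stop, then turned the tell-tale anticlockwise onto the zero stop (final push about 5 N) and handed the job in. No contact with anything else was felt or seen, though I did not re-measure the other objects' positions at the end.

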